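# Turn the cart wheel by its spokes until the valve is at twelve o'clock

## Robot

A 6-joint arm with a two-finger parallel gripper is mounted at the origin on the work surface. World frame = base frame: x ahead of the robot, y to its left, z up, the work surface at z = 0. Lengths are in m, angles in rad, forces in N, time in s.
With the tool pointing down it reaches from about 0.35 to 0.975 m from the base axis. Payload 4.9 kg.
Tool frame: the origin (TCP) lies midway between the tips of the shut fingers; the grasp point (between the pads) lies 19 mm behind it (manip.pinch_z is the distance from the TCP to the grasp point, in m); z points along the fingers, y is the direction in which the jaws open and shut (so a half turn about z gives the same grasp; the last joint's range is limited). The gripper opens to 85 mm and grips with 20 to 120 N. Pads are 22 mm wide; open, the fingers measure 114 mm over their backs; the gripper's body (76 mm by 85 mm) begins 54 mm behind the grasp point. The pads swing forward as they close: fully open they stand 13 mm farther back than shut.
Start: joints at [-1.429, 0.053, 1.613, -0, 1.476, -0.119], TCP at [0.161, -0.604, 0.231] pointing down, gripper open.
Joint ranges: [-3.01, 3.01], [-1.01, 2.22], [0.06, 2.58], [-1.02, 4.17], [0.09, 2.62], [-3.14, 3.14]. Speed limits (rad/s): [2.57, 2.57, 3.14, 3.14, 3.14, 3.14].

## Interface

Orientations are given as a unit quaternion [w, x, y, z].
In Python, from plant import manip gives the robot as it stands.
- The arm moves only by the tool drive_tool, never from a script. Its argument "commands" is text: rows parted by semicolons, each of 5 numbers parted by spaces: the finger opening in mm, from 0 to 85.4, then the shift along the tool's x, y, z in units of 30 mm (1.0 is 30 mm), then the turn about the tool's z in degrees. A call has exactly 8 rows; each row shifts and turns the commanded pose from where the row before left it, along the tool's axes as they then stand; what a row does not reach is not made up. A row lasts 1/8 s, in which the tool goes at most 62.5 mm and 10.7 degrees, less where a joint would pass 70% of its speed; a pose out of reach is approached as far as the arm can. A call is refused whole if a number of a shift passes 1 or a number of a turn 10.7, either way. A call with a gripper value outside its range is refused whole. The fingers move at their own pace and stop on an object; the grip force is fixed at half the most. Time passes only in rows, so rows that do not move let the fingers close, or fill a call up. It gives the time, the measured TCP pose, the force and the opening at its end, in the units of the state.
- manip.state(): the state, without advancing time (a new reading comes with each control period).
- manip.grab_frame(name): name is "scene" or "side" or "wrist"; returns the picture (480x640x3 uint8, red, green, blue); there is no depth.
- manip.camera_params(name): a dict with "fx", "fy", "cx", "cy" (pixels), "xyz" and "orientation" of the camera in the world. Camera axes: x right, y down, z forward; pixel columns grow to the right and rows downward; lengths in m; the calibration is good to about 2 mm. A picture is of the moment at which its call begins: read the wrist's pose just before it. camera_params takes no time and is no camera call; for the wrist camera it gives the pose at the moment of the call.
- manip.job_done(): hands the job in, once; it reports no verdict.
The state is a dict: "time": time; "joint_pos": joint angles; "joint_vel": joint speeds; "joint_efforts": joint torques, N m; "tool_pos": TCP position; "tool_rot": TCP orientation; "contact_force": force on the tool from outside, world axes, zero at the start; "ft_torque": the same for the moment, N m; "gripper_width": opening from 0.0 (shut) to 1.0 (fully open).
Only numpy, scipy, OpenCV 4.12 (cv2) and the standard library are available. Lean on these libraries where they do the work, as an engineer would, in place of code of your own. Each camera call takes 0.05 s, during which the arm holds its last target. There are 200 camera calls.

## Task

The spare wheel of the sample cart sits on its sloping stand and has to be pumped up: turn it by pushing one spoke after another with a fingertip until the valve stem is straight up, at the highest point of the wheel (twelve o'clock), and leave it at rest there. The tyre has just been disinfected and the valve is delicate, so touch neither of them; do not lift or shift the stand, and leave everything else on the table where it is.

Things in the scene. Friction and masses are not known exactly. Their poses are not given: they have to be found in the camera images.
- stand: Heavy (6 kg) loose bare-metal stand, base 240 x 220 x 12 mm; origin under its centre, straight below the wheel's centre, z up. The wheel slopes 35 degrees from level, its face looking up and to the stand's +x: its highest point is on the -x side. A post (36 x 50 mm, 102 mm high, at x = -46 mm) and an axle stub carry it from below; else the space below the spokes is free for a fingertip.
- axle (a point): Wheel's centre, in the spokes' mid plane, 150 mm above the table (axes as the stand's). Grey hub: radius 26 mm, 50 mm long plus a 6 mm nut. Grey rim: inner radius 101 mm, 34 mm wide along the axis, centred 10 mm below. 5 straight radial grey spokes from hub to rim, 72 degrees apart, 16 mm wide, 14 mm thick, at 36, 108, 180, 252 and 324 degrees from the valve; openings are about 60 mm wide at 65 mm from the centre.
- valve_stem (a point): Foot of the valve stem at the rim, 100 mm from the wheel's centre in the spokes' mid plane; the only valve on the wheel. The stem (brass, 10 mm thick) runs from the rim towards the hub to 77 mm from the centre and there bends out of the wheel's face, with a 15 mm brass cap that ends 22 mm above the mid plane.
- wheel (a joint): Wheel angle, rad: 0 (or any whole turn) with the valve at the top; grows counter-clockwise looking onto the wheel's face, so at small positive values the valve lies to the stand's -y. Turns either way without stops in a stiff bearing (0.15 N m: 2 to 3 N at a spoke), so it stays where it is left. It starts with the valve 120 to 180 degrees from the top.
- spanner: Bystander: steel spanner 160 mm long, lying flat beyond the low side of the wheel; origin under its middle.
- eraser: Bystander: black whiteboard eraser 120 x 50 x 28 mm, beside the wheel; origin at the underside's centre.
- pump: Bystander: aluminium hand pump, 220 mm long, 40 mm wide, 33 mm high, lying on two feet on the robot's left; origin under its middle.
- swab_cup: Bystander: clear cup 80 mm across, 90 mm high, with swabs standing up to 175 mm; origin at the underside's centre.
- tube_rack: Bystander: rack of capped sample tubes, 105 x 195 x 88 mm; origin at the underside's centre.
- sanitiser: Bystander: white bottle 64 mm across, 150 mm high; origin at the underside's centre.
- glove_box: Bystander: carton of gloves 120 x 230 x 76 mm; origin at the underside's centre.
- tyre: The black tyre, 302 mm outer and 226 mm inner diameter, 38 mm thick, its mid plane 10 mm below the spokes' mid plane (further from the face): not to be touched. Origin at the wheel's centre; turns with the wheel.
- valve: The valve stem with its cap, part of the wheel: not to be touched. Origin at the wheel's centre (not at the stem); turns with the wheel.

How it is judged:
At the end, for the whole second after the job is handed in: The valve stem is at the top of the wheel to within 8 degrees (its foot within 14 mm sideways of the line straight up from the axle), the wheel is at rest, and the stand stands flat within 20 mm of where it was (y of valve_stem in the frame of stand between -0.014 and 0.014 m and z of valve_stem in the frame of stand above 0.19 m and velocity of joint wheel between -0.05 and 0.05 rad/s and distance of stand from where it was at the start of the episode below 0.02 m and angle between stand's own z axis and vertical below 0.05 rad); the robot touches nothing.
It fails at once if the robot touches the tyre (over 3 N) (contact force between any of the fingers, the arm and tyre above 3 N).
It fails at once if the robot touches the valve (over 3 N) (contact force between any of the fingers, the arm and valve above 3 N).
It fails at once if the stand is lifted (10 mm), tipped or shifted by over 20 mm (height (world z) of stand above 0.01 m or angle between stand's own z axis and vertical above 0.1 rad or distance of stand from where it was at the start of the episode above 0.02 m).
It fails at once if a bystander is moved by over 20 mm (distance of any of spanner, eraser, pump, swab_cup, tube_rack, sanitiser, glove_box from where it was at the start of the episode above 0.02 m).
It also fails if it takes over 51 s, if anything falls off the work surface, if the arm or the gripper's body presses on something with over 40 N, if the wrist force passes 120 N, or if a joint passes its speed limit or range.

## Working session

There is one attempt and no reset: what is moved stays moved. The work goes in short steps, Python scripts to look and compute and a tool call to move; the robot and the scene stay as the last step left them, time stands still between calls to the robot, and variables do not carry over. Pictures are saved under pics/ and viewed, about 8 in all and at most 12, crops included, and the job is handed in when it is done.

Besides the shell and the picture viewer there is one more tool, called after "Call:" as name(argument=value, ...), one argument or row to a line, values as JSON. drive_tool: Moves the arm, as the interface text tells. Its arguments: {"type":"object","properties":{"commands":{"type":"string"}},"required":["commands"]}

```bash
mkdir -p pics; ls; python3 - <<'E'
from plant import manip
import cv2
for n in ["scene","side"]:
    im=manip.grab_frame(n); cv2.imwrite(f"pics/{n}0.png",im[:,:,::-1]); print(n,manip.camera_params(n))
print(manip.state())
E
```

```text
pics
scene {'fx': 559.2987944164832, 'fy': 559.2987944164832, 'cx': 311.4175402815103, 'cy': 244.80319216377455, 'xyz': array([ 1.19285446, -0.50650304,  1.36513312]), 'orientation': array([-0.26725257,  0.85579876,  0.42452247, -0.12635352])}
side {'fx': 594.7002566124586, 'fy': 594.7002566124586, 'cx': 315.1063868362929, 'cy': 246.99671347093573, 'xyz': array([ 0.29709346, -0.91374919,  1.31896068]), 'orientation': array([-0.32657594,  0.9354303 , -0.12787139,  0.04435338])}
{'time': 0.1, 'joint_pos': array([-1.42898123e+00,  5.33374340e-02,  1.61415697e+00,  3.82345196e-06,
        1.47598103e+00, -1.18988876e-01]), 'joint_vel': array([-1.81537755e-06, -6.41407990e-04, -2.02354783e-03,  6.24836719e-04,
       -6.38216876e-04,  9.08752971e-04]), 'joint_efforts': array([ 7.32420413e-04, -3.94904208e+01, -3.71364284e+01, -2.98830605e-05,
        3.95146708e-03, -6.06618968e-06]), 'tool_pos': array([ 0.16108954, -0.60330535,  0.23015689]), 'tool_rot': array([-9.41354053e-04,  9.91509287e-01,  1.30032490e-01, -8.84115394e-06]), 'contact_force': array([-0.40512336,  0.20045796, -0.48795609]), 'ft_torque': array([-0.03372354, -0.07261123, -0.0509796 ]), 'gripper_width': 0.9982326008612716}
```

View pics/scene0.png

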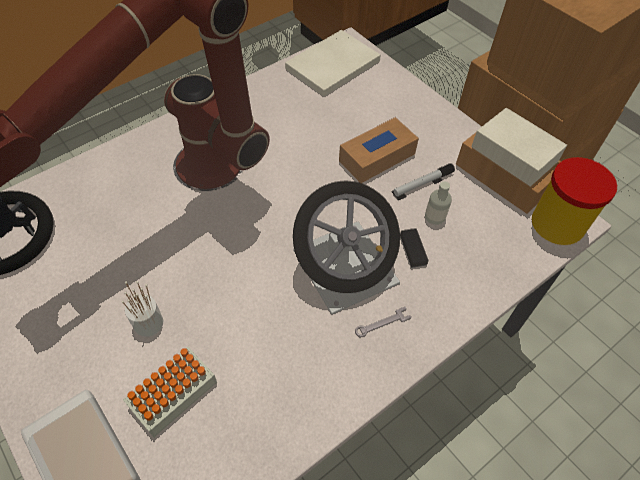

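View pics/side0.png

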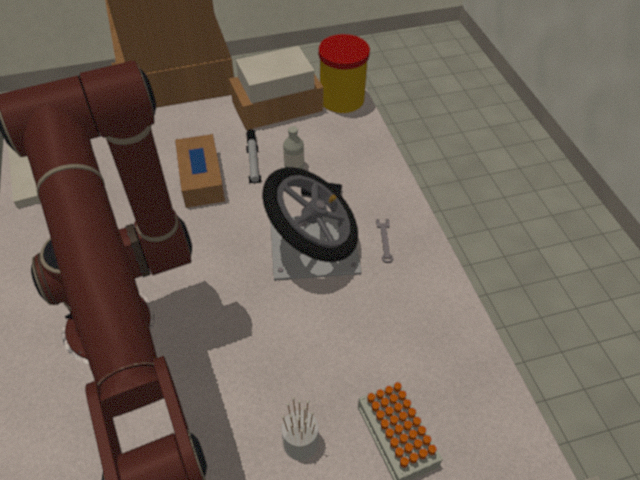

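Scene picture: wheel hub at about (351,237), brass valve at (379,248). Side picture: hub (317,210), valve (332,198), base corners near (274,278) and (360,276). Taking enlarged crops for exact pixels.

```bash
python3 - <<'E'
import cv2,numpy as np
a=cv2.imread("pics/scene0.png")[170:320,280:440]; b=cv2.imread("pics/side0.png")[155:290,250:400]
a=cv2.resize(a,(400*1,375),interpolation=cv2.INTER_CUBIC); b=cv2.resize(b,(400,360),interpolation=cv2.INTER_CUBIC)
c=np.zeros((375,800,3),np.uint8); c[:,:400]=a; c[:360,400:]=b
cv2.imwrite("pics/crop0.png",c)
for n in["scene","side"]:
    im=cv2.imread(f"pics/{n}0.png"); h=cv2.cvtColor(im,cv2.COLOR_BGR2HSV)
    m=cv2.inRange(h,(15,120,60),(32,255,255)); k,l,s,ce=cv2.connectedComponentsWithStats(m)
    print(n,[(s[i].tolist(),ce[i].round(1)) for i in range(1,k) if s[i,4]>3][:12])
    m=cv2.inRange(h,(0,0,0),(180,255,45)); k,l,s,ce=cv2.connectedComponentsWithStats(m)
    for i in range(1,k):
        if s[i,4]>400:
            p=np.argwhere(l==i)[:,::-1].astype(np.int32); print(s[i].tolist(),ce[i].round(1),cv2.fitEllipse(cv2.convexHull(p)))
E
```

```text
scene [([0, 0, 122, 111, 6394], array([40.1, 37.5])), ([239, 0, 57, 34, 870], array([265.1,  11.1])), ([314, 0, 5, 4, 8], array([316.2,   1.2])), ([329, 0, 3, 3, 5], array([329.8,   1. ])), ([333, 1, 4, 4, 7], array([334.9,   2.4])), ([357, 1, 4, 2, 5], array([358.2,   1.8])), ([372, 1, 2, 3, 4], array([372.5,   1.8])), ([380, 0, 3, 3, 5], array([381.4,   0.8])), ([434, 0, 3, 3, 5], array([435. ,   1.4])), ([437, 0, 3, 2, 4], array([4.382e+02, 2.000e-01])), ([456, 0, 184, 245, 17849], array([555.6,  96.5])), ([313, 2, 3, 4, 4], array([314.2,   3.5]))]
[214, 0, 31, 34, 867] [228.6  15.3] ((228.8095245361328, 13.817492485046387), (29.014822006225586, 40.847984313964844), 24.41594696044922)
[367, 0, 82, 46, 778] [408.4  23.5] ((406.9148254394531, 23.60734748840332), (13.381333351135254, 100.2861099243164), 63.9162712097168)
[174, 76, 39, 26, 707] [192.6  87.8] ((192.9187469482422, 88.59522247314453), (25.310941696166992, 39.105018615722656), 82.69224548339844)
[239, 135, 27, 31, 469] [251.4 151.4] ((252.3854217529297, 150.19520568847656), (20.33970832824707, 35.12910842895508), 37.57070
[... 853 characters left out ...]
[293, 113, 3, 4, 7], array([294. , 114.6])), ([176, 135, 48, 72, 1300], array([199.1, 171.3])), ([329, 194, 8, 8, 37], array([332.2, 197.8]))]
[78, 76, 75, 61, 531] [114.7 122.2] ((125.18333435058594, 72.60861206054688), (89.70792388916016, 144.76422119140625), 17.048805236816406)
[126, 131, 49, 102, 902] [153.2 180.7] ((152.2602081298828, 181.436767578125), (44.33580017089844, 103.30448150634766), 165.95639038085938)
[263, 167, 94, 95, 2629] [305.7 219.3] ((311.153564453125, 213.54649353027344), (74.74906158447266, 111.23469543457031), 134.32003784179688)
[102, 394, 54, 60, 479] [118.8 416.7] ((152.4561767578125, 436.5749816894531), (72.0973892211914, 116.3932876586914), 126.18901062011719)
```

View pics/crop0.png

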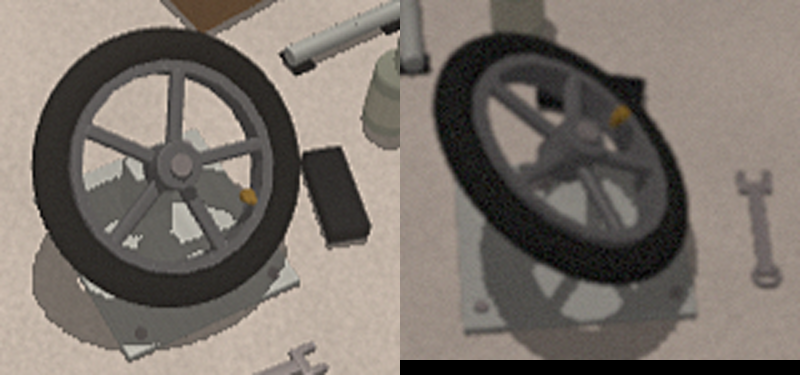

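```bash
cat >h.py <<'E'
import numpy as np, cv2
from scipy.spatial.transform import Rotation as R
from plant import manip
def ray(cp,u,v):
    w,x,y,z=cp["orientation"]
    d=R.from_quat([x,y,z,w]).apply([(u-cp["cx"])/cp["fx"],(v-cp["cy"])/cp["fy"],1]); return np.array(cp["xyz"]),d/np.linalg.norm(d)
def onz(cp,u,v,z):
    o,d=ray(cp,u,v); return o+d*(z-o[2])/d[2]
def tri(rs):
    A=sum(np.eye(3)-np.outer(d,d) for o,d in rs); b=sum((np.eye(3)-np.outer(d,d))@o for o,d in rs)
    p=np.linalg.solve(A,b); return p,[np.linalg.norm((np.eye(3)-np.outer(d,d))@(p-o)) for o,d in rs]
def proj(cp,p):
    w,x,y,z=cp["orientation"]; q=R.from_quat([x,y,z,w]).inv().apply(np.array(p)-cp["xyz"]); return np.array([cp["cx"]+cp["fx"]*q[...,0]/q[...,2],cp["cy"]+cp["fy"]*q[...,1]/q[...,2]]).T
E
python3 - <<'E'
from h import *
S=manip.camera_params("scene");T=manip.camera_params("side")
print("nut",tri([ray(S,352.4,236),ray(T,320.9,204.1)]))
print("cap",tri([ray(S,379.2,248.4),ray(T,332.2,197.8)]))
for c,p in[(S,(331.2,312.8)),(S,(399.6,283.6)),(T,(274,278.7)),(T,(361,273.1))]: print(onz(c,*p,0.006))
E
```

```text
nut (array([0.59429164, 0.10203713, 0.17007135]), [np.float64(0.0012356895546442434), np.float64(0.0012356895546442375)])
cap (array([0.64376366, 0.15949289, 0.12031039]), [np.float64(0.0006372608533935804), np.float64(0.0006372608533935047)])
[ 0.67330082 -0.0230103   0.006     ]
[0.71762334 0.18810233 0.006     ]
[0.43983217 0.016343   0.006     ]
[ 0.67246904 -0.02910175  0.006     ]
```

Crops: nut at scene (352.4,236) / side (320.9,204.1), cap (379.2,248.4) / (332.2,197.8), and three base corners visible. This gives a stand near (0.578,0.103), yaw about -11°, with the valve about 132° clockwise. I'll check this by casting rays through the spoke ends onto the wheel plane.

```bash
cat >>h.py <<'E'
C0=np.array([0.5775,0.1035]); YAW=np.radians(-11.2); T35=np.radians(35)
def frame(c=C0,yaw=YAW):
    Rz=R.from_euler('z',yaw); u=Rz.apply([-np.cos(T35),0,np.sin(T35)]); l=Rz.apply([0,-1,0]); n=Rz.apply([np.sin(T35),0,np.cos(T35)])
    return np.array([*c,0.15]),u,l,n
def onwheel(cp,px,h,c=C0,yaw=YAW):
    A,u,l,n=frame(c,yaw); o,d=ray(cp,*px); p=o+d*(((A+h*n)-o)@n)/(d@n)-A
    return np.array([p@u,p@l])
E
python3 - <<'E'
from h import *
S=manip.camera_params("scene");T=manip.camera_params("side")
f=lambda p:(np.degrees(np.arctan2(p[1],p[0])).round(1),(1e3*np.hypot(*p)).round(1))
sp=[(178,70),(88,130),(117,246),(216,251),(260,148)]
P=np.array([onwheel(S,(280+x/2.5,170+y/2.5),.007) for x,y in sp]); print([f(p) for p in P])
(cx,cy),r=cv2.minEnclosingCircle((P*1000).astype(np.float32)); print("circle",cx,cy,r)
Q=np.array([onwheel(T,(250+(x-400)/2.667,155+y/2.667),.007) for x,y in [(575,75),(492,84),(507,195),(613,238)]]); print([f(p) for p in Q])
for c,px in((S,(379.2,248.4)),(T,(332.2,197.8))): print("cap",f(onwheel(c,px,.018)))
for c,px in((S,(352.4,236)),(T,(320.9,204.1))): print("nut",1e3*onwheel(c,px,.031))
print(R.from_quat(np.roll(manip.state()["tool_rot"],-1)).as_matrix().round(3))
E
```

```text
[(np.float64(-25.4), np.float64(102.2)), (np.float64(47.2), np.float64(99.5)), (np.float64(122.6), np.float64(104.8)), (np.float64(-173.2), np.float64(102.9)), (np.float64(-100.0), np.float64(102.0))]
circle -0.5211858749389648 1.4379748106002808 103.33624267578125
[(np.float64(-94.9), np.float64(97.1)), (np.float64(-18.1), np.float64(101.5)), (np.float64(50.6), np.float64(137.4)), (np.float64(107.1), np.float64(113.9))]
cap (np.float64(-133.0), np.float64(87.3))
cap (np.float64(-134.2), np.float64(74.4))
nut [-0.94228325 -0.9917774 ]
nut [1.16839068 5.11361583]
[[ 0.966  0.258 -0.   ]
 [ 0.258 -0.966  0.002]
 [ 0.    -0.002 -1.   ]]
```

The scene camera rays are consistent with this: centre within 2 mm, valve at -133.5°. The spoke 108° ahead of the valve is at about -25.5°. Pushing it in one stroke to +108° puts the valve at the top, with the finger always in a sector without the valve. First I raise, shut the fingers and turn to the stand's axes.

Call:
drive_tool(
  commands="0 0 0 -1 8.7; 0 0 0 -1 8.7; 0 0 0 -1 8.8; 0 0 0 -1 0; 0 0.9 -0.9 0 0; 0 0.9 -0.9 0 0; 0 0.9 -0.9 0 0; 0 0.9 -0.9 0 0",
)

```text
time: 1.1
tool_pos: [0.289, -0.518, 0.3506]
tool_rot: [-0.0, 0.995, -0.098, -0.0]
contact_force: [-0.2, 0.0, -0.1]
gripper_width: -0.001
```

```bash
cat >>h.py <<'E'
def tip(phi,gap=0.,rho=.062,depth=.020):
    "TCP (world) to touch the spoke at phi deg from behind, gap m away"
    a=np.radians(phi); c,s=np.cos(a),np.sin(a); d=.008+.0183*abs(s)+.0145*abs(c)+gap
    A,u,l,n=frame(); p=A+(rho*c+d*s)*u+(rho*s-d*c)*l; p[2]-=depth; return p
def units(p,q=None):
    st=manip.state(); M=R.from_quat(np.roll(st["tool_rot"],-1)).as_matrix()
    return (M.T@(np.array(p)-(st["tool_pos"] if q is None else q))/.03).round(2)
E
python3 - <<'E'
from h import *
p=tip(-25.5,.007); q=p.copy(); q[2]=.34
st=manip.state(); print(st["time"],st["tool_pos"],R.from_quat(np.roll(st["tool_rot"],-1)).as_matrix().round(3),p, units(q))
pr=tip(-25.5)
for a in range(-25,113,6): 
    t=tip(a); print(a,t.round(4),units(t,pr)); pr=t
E
```

```text
1.1 [ 0.28898111 -0.51804798  0.3506056 ] [[ 0.981 -0.195 -0.   ]
 [-0.195 -0.981  0.001]
 [-0.001 -0.001 -1.   ]] [0.5564647  0.16796748 0.15321642] [  4.28 -24.17   0.37]
-25 [0.5523 0.1619 0.1552] [-0.01  0.02 -0.01]
-19 [0.5466 0.1569 0.1585] [-0.15  0.2  -0.11]
-13 [0.5414 0.1509 0.1613] [-0.13  0.23 -0.09]
-7 [0.5367 0.1442 0.1636] [-0.11  0.25 -0.08]
-1 [0.5326 0.1367 0.1653] [-0.08  0.27 -0.06]
5 [0.5298 0.1319 0.1666] [-0.06  0.18 -0.04]
11 [0.5273 0.1271 0.1677] [-0.05  0.17 -0.04]
17 [0.525  0.1219 0.1686] [-0.04  0.18 -0.03]
23 [0.5231 0.1163 0.1691] [-0.03  0.2  -0.02]
29 [0.5216 0.1103 0.1693] [-0.01  0.21 -0.01]
35 [0.5206 0.1039 0.1691] [0.01 0.22 0.01]
41 [0.5202 0.0972 0.1685] [0.03 0.22 0.02]
47 [0.5205 0.0903 0.1674] [0.05 0.22 0.04]
53 [0.5215 0.0833 0.1658] [0.08 0.22 0.05]
59 [0.5232 0.0764 0.1636] [0.1  0.21 0.07]
65 [0.5257 0.0697 0.161 ] [0.13 0.2  0.09]
71 [0.529  0.0633 0.1579] [0.15 0.19 0.1 ]
77 [0.5331 0.0574 0.1543] [0.17 0.17 0.12]
83 [0.5379 0.0521 0.1502] [0.19 0.14 0.13]
89 [0.5433 0.0475 0.1458] [0.21 0.11 0.15]
95 [0.5474 0.0441 0.1426] [0.15 0.09 0.11]
101 [0.5515 0.041  0.1394] [0.15 0.07 0.11]
107 [0.556  0.0384 0.1359] [0.17 0.05 0.12]
```

Call:
drive_tool(
  commands="0 0.18 -1 0 0; 0 0.18 -1 0 0; 0 0.18 -1 0 0; 0 0.18 -1 0 0; 0 0.18 -1 0 0; 0 0.18 -1 0 0; 0 0.18 -1 0 0; 0 0.18 -1 0 0",
)

```text
time: 2.1
tool_pos: [0.3775, -0.291, 0.3507]
tool_rot: [-0.0, 0.995, -0.098, -0.0]
contact_force: [-0.3, 0.0, 0.3]
gripper_width: 0.001
```

Call:
drive_tool(
  commands="0 0.18 -1 0 0; 0 0.18 -1 0 0; 0 0.18 -1 0 0; 0 0.18 -1 0 0; 0 0.18 -1 0 0; 0 0.18 -1 0 0; 0 0.18 -1 0 0; 0 0.18 -1 0 0",
)

```text
time: 3.1
tool_pos: [0.4667, -0.0641, 0.3508]
tool_rot: [-0.0, 0.995, -0.098, -0.0]
contact_force: [0.4, -1.0, 0.2]
gripper_width: 0.003
```

Call:
drive_tool(
  commands="0 0.18 -1 0 0; 0 0.18 -1 0 0; 0 0.18 -1 0 0; 0 0.18 -1 0 0; 0 0.18 -1 0 0; 0 0.18 -1 0 0; 0 0 0 0 0; 0 0 0 0 0",
)

```text
time: 4.1
tool_pos: [0.5332, 0.1047, 0.3509]
tool_rot: [0.0, 0.995, -0.098, -0.0]
contact_force: [0.0, 0.3, -0.4]
gripper_width: 0.002
```

```bash
cat >>h.py <<'E'
def crop(name,out,c=(350,235),w=75,k=5):
    im=manip.grab_frame(name); x,y=c; b=im[y-w:y+w,x-w:x+w,::-1]; return cv2.resize(b,(400,400),interpolation=cv2.INTER_CUBIC)
E
python3 - <<'E'
from h import *
p=tip(-25.5,.007); q=p.copy();q[2]=.23; print(manip.state()["tool_pos"],units(p),units(q))
a=crop("scene",0); w=cv2.resize(manip.grab_frame("wrist")[:,:,::-1],(400,300))
c=np.zeros((400,800,3),np.uint8); c[:,:400]=a; c[:300,400:]=w; cv2.imwrite("pics/c1.png",c)
E
```

```text
[0.53323295 0.10468438 0.3509013 ] [ 0.35 -2.22  6.59] [ 0.35 -2.22  4.03]
```

View pics/c1.png

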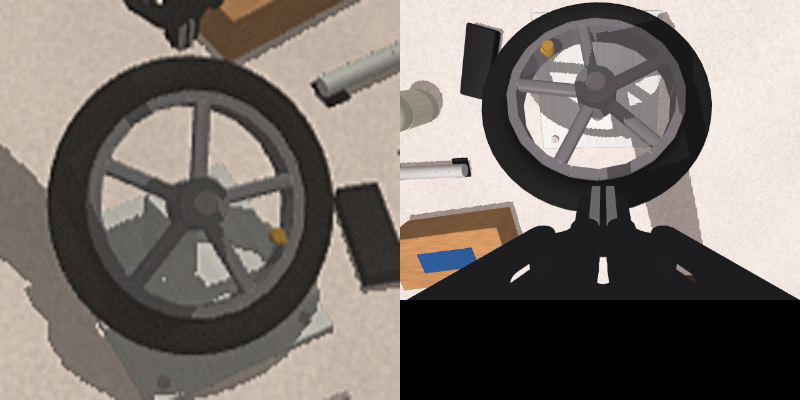

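Scene crop: wheel unchanged, gripper tip shut and just beyond its upper rim. Wrist view: the free opening lies between the left spoke (about -97°) and the lower-left spoke (about -25°), and the valve is at upper left (547,47), in a different sector. Now I go over the opening and descend part way.

Call:
drive_tool(
  commands="0 0.12 -0.75 0 0; 0 0.12 -0.75 0 0; 0 0.11 -0.72 0 0; 0 0 0 1 0; 0 0 0 1 0; 0 0 0 1 0; 0 0 0 1 0; 0 0 0 0 0",
)

```text
time: 5.2
tool_pos: [0.5552, 0.1686, 0.228]
tool_rot: [0.001, 0.995, -0.098, -0.003]
contact_force: [-0.4, -0.0, 0.1]
gripper_width: -0.001
```

```bash
python3 - <<'E'
from h import *
p=tip(-25.5,.007); print(manip.state()["tool_pos"],units(p))
a=crop("scene",0); w=cv2.resize(manip.grab_frame("wrist")[:,:,::-1],(400,300))
c=np.zeros((400,800,3),np.uint8); c[:,:400]=a; c[:300,400:]=w; cv2.imwrite("pics/c2.png",c)
E
```

```text
[0.55522099 0.16861782 0.22798403] [0.06 0.01 2.49]
```

View pics/c2.png

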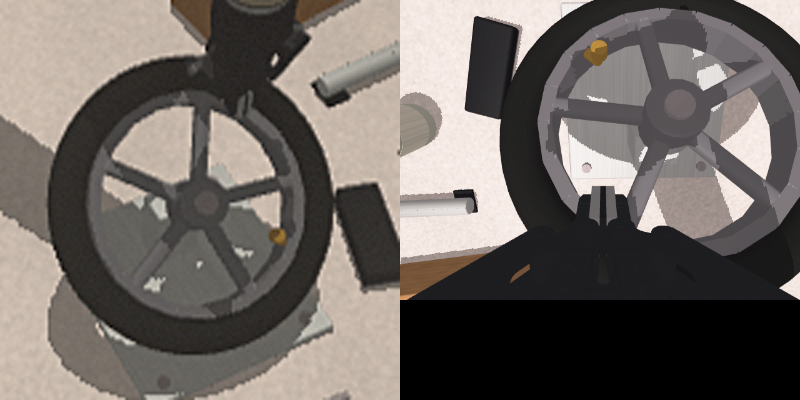

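Scene crop: the fingertip at (245,105) is over the opening between the -25° and -97° spokes. The wrist view agrees. Descending.

Call:
drive_tool(
  commands="0 0.06 0 0.4 0; 0 0 0 0.4 0; 0 0 0 0.4 0; 0 0 0 0.4 0; 0 0 0 0.4 0; 0 0 0 0.3 0; 0 0 0 0.2 0; 0 0 0 0 0",
)

```text
time: 6.3
tool_pos: [0.5583, 0.168, 0.1558]
tool_rot: [0.0, 0.995, -0.098, -0.0]
contact_force: [-0.8, 0.2, 0.1]
gripper_width: -0.001
```

```bash
python3 - <<'E'
from h import *
st=manip.state(); print(st["tool_pos"],st["contact_force"])
pr=st["tool_pos"]
for a in range(-22,45,6):
    t=tip(a); print(a,units(t,pr)); pr=t
a=crop("scene",0); w=cv2.resize(manip.grab_frame("wrist")[:,:,::-1],(400,300))
c=np.zeros((400,800,3),np.uint8); c[:,:400]=a; c[:300,400:]=w; cv2.imwrite("pics/c3.png",c)
E
```

```text
[0.55832397 0.16799995 0.15576626] [-0.75252644  0.2162645   0.11674466]
-22 [-0.24  0.34 -0.04]
-16 [-0.14  0.21 -0.1 ]
-10 [-0.12  0.24 -0.09]
-4 [-0.1   0.26 -0.07]
2 [-0.07  0.24 -0.05]
8 [-0.06  0.16 -0.04]
14 [-0.05  0.18 -0.03]
20 [-0.03  0.19 -0.02]
26 [-0.02  0.2  -0.01]
32 [-0.    0.21 -0.  ]
38 [0.02 0.22 0.01]
44 [0.04 0.22 0.03]
```

View pics/c3.png

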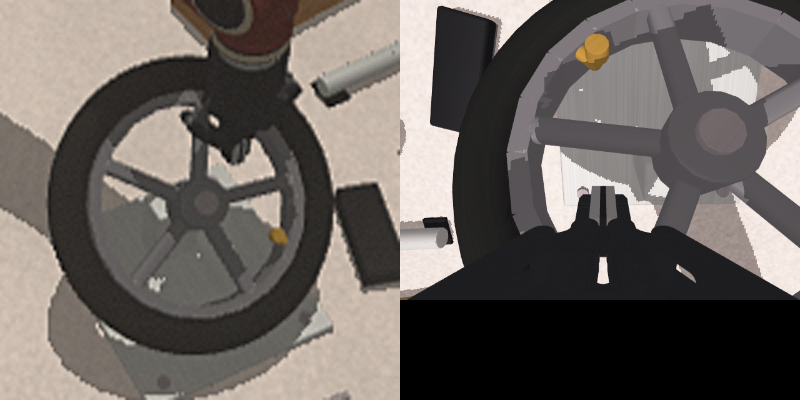

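The scene crop and wrist view show the tip inside the opening, clear of both spokes. Now pushing.

Call:
drive_tool(
  commands="0 -0.12 0.17 -0.02 0; 0 -0.12 0.17 -0.02 0; 0 -0.14 0.21 -0.1 0; 0 -0.12 0.24 -0.09 0; 0 -0.1 0.26 -0.07 0; 0 -0.07 0.24 -0.05 0; 0 -0.06 0.16 -0.04 0; 0 -0.05 0.18 -0.03 0",
)

```text
time: 7.4
tool_pos: [0.5258, 0.1246, 0.1688]
tool_rot: [-0.0, 0.995, -0.098, -0.0]
contact_force: [1.1, 2.2, -1.3]
gripper_width: 0.002
```

```bash
cat >>h.py <<'E'
def valve():
    im=manip.grab_frame("scene"); h=cv2.cvtColor(im,cv2.COLOR_RGB2HSV); m=cv2.inRange(h,(15,120,60),(32,255,255))
    M=np.zeros_like(m); M[185:290,300:400]=m[185:290,300:400]; k,l,s,ce=cv2.connectedComponentsWithStats(M)
    S=manip.camera_params("scene")
    for i in range(1,k):
        if s[i,4]>5:
            p=onwheel(S,ce[i],.015); print("valve",ce[i].round(1),s[i,4],np.degrees(np.arctan2(p[1],p[0])).round(1),np.hypot(*p).round(4))
E
python3 - <<'E'
from h import *
valve(); st=manip.state(); pr=st["tool_pos"]; print(pr-tip(14),st["contact_force"])
for a in range(20,60,6):
    t=tip(a); print(a,units(t,pr)); pr=t
E
```

```text
valve [379.8 227.9] 29 -96.3 0.0877
[-0.00059362 -0.00078508  0.0007004 ] [ 0.07342532  0.0964989  -0.10868495]
20 [-0.02  0.16  0.  ]
26 [-0.02  0.2  -0.01]
32 [-0.    0.21 -0.  ]
38 [0.02 0.22 0.01]
44 [0.04 0.22 0.03]
50 [0.07 0.22 0.05]
56 [0.09 0.22 0.06]
```

Turned 37°, as predicted. Continuing.

Call:
drive_tool(
  commands="0 -0.02 0.17 0 0; 0 -0.02 0.2 -0.01 0; 0 0 0.21 0 0; 0 0.02 0.22 0.01 0; 0 0.04 0.22 0.03 0; 0 0.07 0.22 0.05 0; 0 0.09 0.22 0.06 0; 0 0.12 0.2 0.08 0",
)

```text
time: 8.45
tool_pos: [0.5249, 0.0736, 0.1619]
tool_rot: [-0.0, 0.995, -0.098, -0.001]
contact_force: [-0.5, 3.8, -1.5]
gripper_width: 0.001
```

```bash
python3 - <<'E'
from h import *
valve(); st=manip.state(); pr=st["tool_pos"]; print(pr-tip(62),st["contact_force"])
for a in range(67,117,6):
    t=tip(a); print(a,units(t,pr)); pr=t
a=crop("scene",0); w=cv2.resize(manip.grab_frame("wrist")[:,:,::-1],(400,300))
c=np.zeros((400,800,3),np.uint8); c[:,:400]=a; c[:300,400:]=w; cv2.imwrite("pics/c4.png",c)
E
```

```text
valve [364.8 207.2] 34 -50.1 0.0883
[ 0.00073677 -0.00044988 -0.00092224] [0.68270206 0.06405093 0.0500378 ]
67 [0.09 0.15 0.05]
73 [0.16 0.18 0.11]
79 [0.18 0.16 0.13]
85 [0.2  0.13 0.14]
91 [0.2  0.1  0.14]
97 [0.14 0.08 0.1 ]
103 [0.16 0.07 0.11]
109 [0.17 0.05 0.12]
115 [0.18 0.03 0.13]
```

View pics/c4.png

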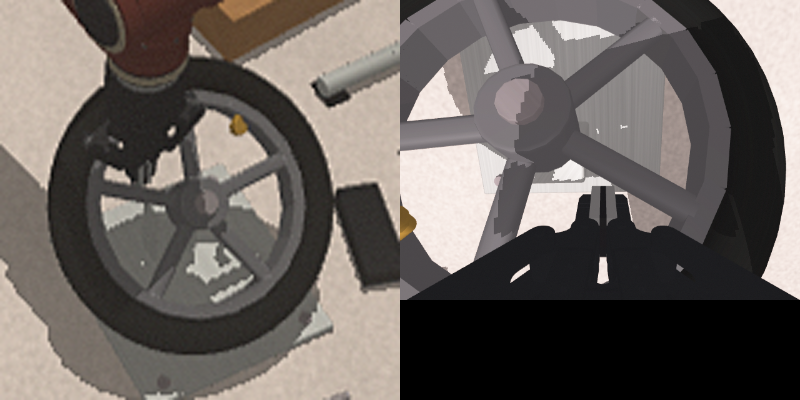

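Scene crop: valve at (239,125), i.e. -50°, and the tip at (145,175) behind its spoke. The tyre and valve are clear. Continuing.

Call:
drive_tool(
  commands="0 0.09 0.15 0.05 0; 0 0.16 0.18 0.11 0; 0 0.18 0.16 0.13 0; 0 0.2 0.13 0.14 0; 0 0.2 0.1 0.14 0; 0 0.14 0.08 0.1 0; 0 0.1 0.05 0.08 0; 0 0 0 0 0",
)

```text
time: 9.6
tool_pos: [0.5523, 0.0421, 0.1399]
tool_rot: [0.001, 0.995, -0.098, 0.001]
contact_force: [-0.8, -0.4, -0.3]
gripper_width: 0.001
```

```bash
python3 - <<'E'
from h import *
valve(); st=manip.state(); pr=st["tool_pos"]; print(pr-tip(101),st["contact_force"])
for a in range(105,127,4):
    t=tip(a); print(a,units(t,pr)); pr=t
E
```

```text
valve [343.7 204. ] 22 -10.2 0.0861
[0.00081812 0.00119006 0.00068647] [-0.11080893 -0.66487532  0.13322954]
105 [0.09 0.08 0.1 ]
109 [0.11 0.03 0.08]
113 [0.12 0.02 0.08]
117 [0.12 0.01 0.09]
121 [ 0.13 -0.    0.09]
125 [ 0.13 -0.02  0.09]
```

Call:
drive_tool(
  commands="0 0.07 0.03 0.06 0; 0 0.07 0.03 0.06 0; 0 0.07 0.02 0.05 0; 0 0.07 0.02 0.05 0; 0 0 0 0 0; 0 0 0 0 0; 0 0 0 0 0; 0 0 0 0 0",
)

```text
time: 10.65
tool_pos: [0.5594, 0.0381, 0.1333]
tool_rot: [0.0, 0.995, -0.098, 0.0]
contact_force: [-0.5, -0.2, -0.4]
gripper_width: 0.0
```

```bash
python3 - <<'E'
from h import *
valve(); st=manip.state(); print(st["tool_pos"]-tip(110),st["contact_force"])
c=np.hstack([crop("scene",0),crop("side",0,(315,212),60)]); cv2.imwrite("pics/c5.png",c)
E
```

```text
[ 0.00099086  0.00069636 -0.00080958] [-0.36290662 -0.11755114 -0.27132473]
```

View pics/c5.png

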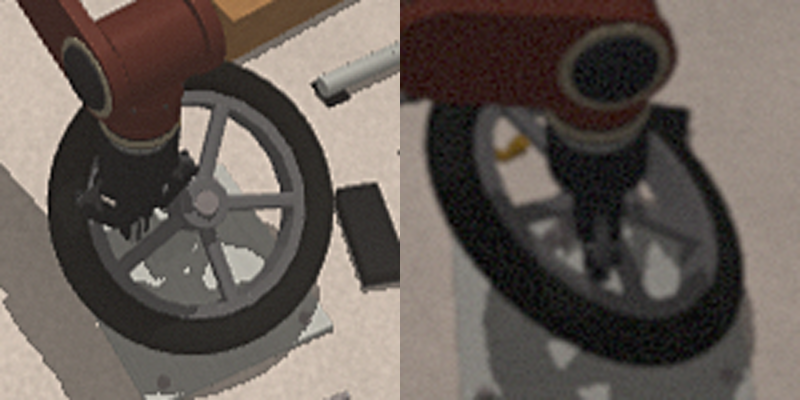

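Scene crop: the valve is hidden by the gripper. Visible spoke ends at (222,105), (290,200), (222,297), (122,275). Side crop: cap at (512,148). I'll work out the angle from these.

```bash
python3 - <<'E'
from h import *
S=manip.camera_params("scene");T=manip.camera_params("side")
f=lambda p:(np.degrees(np.arctan2(p[1],p[0])).round(1),(1e3*np.hypot(*p)).round(1))
for (x,y),o in zip([(222,105),(290,200),(222,297),(122,275)],[-36,-108,180,108]):
    g=f(onwheel(S,(275+x*.375,160+y*.375),.007)); print(g,(g[0]-o+180)%360-180)
im=manip.grab_frame("side"); h=cv2.cvtColor(im,cv2.COLOR_RGB2HSV); m=cv2.inRange(h,(12,110,50),(34,255,255))[180:210,275:305]
ys,xs=np.nonzero(m); px=(xs.mean()+275,ys.mean()+180); print(px,len(xs),f(onwheel(T,px,.012)))
E
```

```text
(np.float64(-36.6), np.float64(102.5)) -0.5999999999999943
(np.float64(-108.9), np.float64(99.2)) -0.9000000000000057
(np.float64(173.9), np.float64(96.5)) -6.099999999999994
(np.float64(110.8), np.float64(105.5)) 2.8000000000000114
(np.float64(288.1842105263158), np.float64(195.3684210526316)) 38 (np.float64(0.7), np.float64(90.2))
```

Estimates: -1.2° mean from the spokes and +0.7° from the cap, so the valve is at the top. Backing off and lifting out.

Call:
drive_tool(
  commands="0 -0.1 -0.05 -0.08 0; 0 -0.1 -0.03 -0.08 0; 0 0 0 -0.4 0; 0 0 0 -0.7 0; 0 0 0 -1 0; 0 0 0 -1 0; 0 0 0 -1 0; 0 0 0 -1 0",
)

```text
time: 11.85
tool_pos: [0.5542, 0.0416, 0.2942]
tool_rot: [-0.0, 0.995, -0.098, 0.001]
contact_force: [0.0, -0.1, 0.9]
gripper_width: 0.0
```

Call:
drive_tool(
  commands="0 0 0 -1 0; 0 0 1 -0.5 0; 0 0 1 0 0; 0 0 1 0 0; 0 0 1 0 0; 0 0 1 0 0; 0 0 1 0 0; 0 0 0 0 0",
)

```text
time: 12.85
tool_pos: [0.5187, -0.1363, 0.3379]
tool_rot: [0.0, 0.995, -0.1, 0.001]
contact_force: [0.1, 0.4, 0.2]
gripper_width: 0.0
```

```bash
python3 - <<'E'
from h import *
valve(); print(manip.state()["contact_force"])
c=np.hstack([crop("scene",0),crop("side",0,(315,212),60)]); cv2.imwrite("pics/c6.png",c)
T=manip.camera_params("side"); im=manip.grab_frame("side"); h=cv2.cvtColor(im,cv2.COLOR_RGB2HSV); m=cv2.inRange(h,(12,110,50),(34,255,255))[180:210,275:305]
ys,xs=np.nonzero(m); px=(xs.mean()+275,ys.mean()+180); p=onwheel(T,px,.012);print(px,len(xs),np.degrees(np.arctan2(p[1],p[0])))
E
```

```text
valve [338.2 204.9] 36 -0.0 0.0879
[-0.12027479 -0.67390724 -0.33420149]
(np.float64(288.7027027027027), np.float64(196.1891891891892)) 37 2.119151317090661
```

View pics/c6.png

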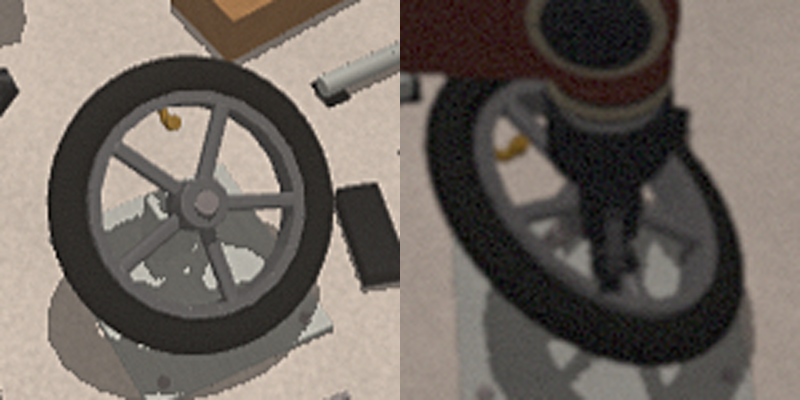

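Scene crop: the cap at (170,120) is at the top of the wheel. It reads 0.0° in the scene view and +2.1° in the side view. The base corners are where they were and the arm is clear. Handing in.

```bash
python3 -c "
from plant import manip
manip.job_done()"
```

```text
the job is handed in; nothing more can be done
```

The valve stem is now at the top of the wheel, and I handed the job in at about 13 s of the 51 s allowed. It started about 133° clockwise from the top. I turned it in one continuous fingertip push on the spoke 108° ahead of the valve, always in a sector without the valve, then lifted the finger straight out.

- **Valve angle:** after lifting out, it read 0.0° in the scene camera and +2.1° in the side camera. Just before that, the spoke ends had averaged -1.2°. The readings differ by about 3°, inside the 8° limit.
- **Contact:** the highest wrist force I saw at the end of a move was about 4 N, and the finger and gripper stayed visibly clear of the tyre and valve in the pictures.
- **Stand and other objects:** the stand's corners showed no shift in the last picture, and the robot was touching nothing. I did not measure the bystanders separately; the arm flew over at 0.35 m.

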